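# Match the mixed-up espresso cups to their saucers

### The job

The four espresso cups have been put on the wrong saucers: put every cup upright in the middle of the saucer of its own colour. Only one cup fits on a saucer, so use the empty cork mat to park a cup on the way; never stand a cup on the bare counter, set the cups down without dropping or tipping them, and leave the milk pitcher alone.

Things in the scene. Friction and masses are not known exactly. Their poses are not given: they have to be found in the camera images.
- cup_red_center (a point): centre (half-way up, on the axis) of the red handleless espresso cup: a straight-sided open ceramic cup, outside diameter 52, height 60, wall 4, floor 6 thick, about 130 g (somewhat more or less); z up along its axis. The centre is 30 above the cup's underside. Starts upright on a saucer of another colour. Sizes in mm.
- cup_yellow_center (a point): centre (half-way up, on the axis) of the yellow handleless espresso cup: a straight-sided open ceramic cup, outside diameter 52, height 60, wall 4, floor 6 thick, about 130 g (somewhat more or less); z up along its axis. The centre is 30 above the cup's underside. Starts upright on a saucer of another colour. Sizes in mm.
- cup_green_center (a point): centre (half-way up, on the axis) of the green handleless espresso cup: a straight-sided open ceramic cup, outside diameter 52, height 60, wall 4, floor 6 thick, about 130 g (somewhat more or less); z up along its axis. The centre is 30 above the cup's underside. Starts upright on a saucer of another colour. Sizes in mm.
- cup_blue_center (a point): centre (half-way up, on the axis) of the blue handleless espresso cup: a straight-sided open ceramic cup, outside diameter 52, height 60, wall 4, floor 6 thick, about 130 g (somewhat more or less); z up along its axis. The centre is 30 above the cup's underside. Starts upright on a saucer of another colour. Sizes in mm.
- saucer_red: the red saucer, loose on the counter (about 180 g): a round disc 106 across, flat floor (for the cup) 7 above the counter and 82 across, with a low rim 11 high around it. Origin: centre of its underside, on the counter. Starts with a cup of another colour on it. Sizes in mm.
- saucer_yellow: the yellow saucer, loose on the counter (about 180 g): a round disc 106 across, flat floor (for the cup) 7 above the counter and 82 across, with a low rim 11 high around it. Origin: centre of its underside, on the counter. Starts with a cup of another colour on it. Sizes in mm.
- saucer_green: the green saucer, loose on the counter (about 180 g): a round disc 106 across, flat floor (for the cup) 7 above the counter and 82 across, with a low rim 11 high around it. Origin: centre of its underside, on the counter. Starts with a cup of another colour on it. Sizes in mm.
- saucer_blue: the blue saucer, loose on the counter (about 180 g): a round disc 106 across, flat floor (for the cup) 7 above the counter and 82 across, with a low rim 11 high around it. Origin: centre of its underside, on the counter. Starts with a cup of another colour on it. Sizes in mm.
- cork_mat: the square natural cork mat, 100 x 100, 7 thick, fixed to the counter and empty at the start: the free spot. Origin: centre of its underside; x and y along its edges, z up. Sizes in mm.
- pitcher_center (a point): bystander: centre (half-way up) of the steel milk pitcher, 100 tall, 80 across, with a handle on its own +y side reaching 69 from the axis; loose, stands on the counter at the robot's left. Sizes in mm.
There are look-alikes about, which are no part of the job. What is shaped like the saucer_green but white is not meant.

How it is judged:
By the outcome, as a careful person would: the job done as asked, in the order asked, and still so for the second after the job is handed in, with the robot touching nothing.
It also fails if it takes over 136 s, if anything falls off the work surface, if the arm or the gripper's body presses on something with over 40 N, if the wrist force passes 120 N, or if a joint passes its speed limit or range.

### The arm

A 6-joint arm with a two-finger parallel gripper is mounted at the origin on the work surface. World frame = base frame: x ahead of the robot, y to its left, z up, the work surface at z = 0. Lengths are in m, angles in rad, forces in N, time in s.
With the tool pointing down it reaches from about 0.3 to 0.775 m from the base axis. Payload 14.6 kg.
Tool frame: the origin (TCP) lies at the very end of the fingers, on their centre line; the grasp point (between the pads) lies env.pinch_z behind it (env.pinch_z is the distance from the TCP to the grasp point, in m); z points along the fingers, y is the line along which they close (so a half turn about z gives the same grasp; the last joint's range is limited). The gripper opens to 94 mm and grips with 3 to 60 N. Pads are 16 mm wide; open, the fingers measure 119 mm over their backs; the gripper's body (75 mm by 177 mm) begins 78 mm behind the grasp point.
Start: joints at [1.039, 0.3, 1.521, -0, 1.321, -0.067], TCP at [0.247, 0.492, 0.18] pointing down, gripper open.
Joint ranges: [-3.03, 3.03], [-0.79, 2.21], [0.23, 2.52], [-1.04, 4.18], [0, 3.07], [-2.55, 2.55]. Speed limits (rad/s): [2.22, 2.22, 2.57, 3.14, 3.14, 3.14].

### API

Orientations are given as [roll, pitch, yaw] about the fixed x, y, z axes, in that order (R = Rz(yaw) Ry(pitch) Rx(roll)).
In Python, from workcell import env gives the robot as it stands.
- The arm moves only by the shell command python3 -m jog 'ROWS' [FORCE]. ROWS is JSON, a list of rows, each an object of numbers: "ax", "ay", "az": the turn, a rotation vector about the tool's x, y, z in rad; "tx", "ty", "tz": the shift along the tool's x, y, z in mm; "hand": the closure, from 0 (fully open) to 1 (shut). In form: [{"ax": .., "ay": .., "az": .., "tx": .., "ty": .., "tz": .., "hand": ..}, ...]. A call has 1 to 10 rows; each row shifts and turns the commanded pose from where the row before left it, along the tool's axes as they then stand; what a row does not reach is not made up. A row lasts 1/8 s, in which the tool goes at most 62.5 mm and 10.7 degrees, less where a joint would pass 70% of its speed; a pose out of reach is approached as far as the arm can. A call with a gripper value outside its range is refused whole. The fingers move at their own pace and stop on an object; FORCE is the grip in N (left out, the last holds). Time passes only in rows, so rows that do not move let the fingers close. It gives the time, the measured TCP pose, the force, the opening and the grip force at its end, in the units of the state.
- env.state(): the state, without advancing time (a new reading comes with each control period).
- env.snapshot(name): name is "scene" or "top"; returns a dict with "img" (420x560x3 uint8, red, green, blue), "camera_matrix" (3x3 intrinsics, pixels), "T" (4x4, takes a point from camera to world coordinates). Camera axes: x right, y down, z forward; pixel columns grow to the right and rows downward; lengths in m; the calibration is good to about 2 mm. A picture is of the moment at which its call begins. There is no depth.
- env.hand_in(): hands the job in; it is judged then, once.
Trained networks look in a picture, given as the dict that the camera call returned (one of the last four; its "shot" number tells which), for a name from the list of things; names that differ only in an ending like _2 or _b are one class to them, and where a whole thing is asked for, a point or a joint stands for the part that bears it (a point fixed in the world has none). Each returns a list of dicts, best first, with "score" (0 to 1); they miss things now and then, are a little off and sometimes report something else, mostly with a low value. They report only what shows in the picture. A call takes as long as a camera call. They do not tell look-alikes from the thing itself.
- env.masks_of(query, picture): "region" (420x560 bool, what is visible of it) and "box" ([left, top, right, bottom] in pixels, round what is visible of it).
The state is a dict: "time": time; "qpos": joint angles; "qd": joint speeds; "effort": joint torques, N m; "position": TCP position; "ee_rot": TCP orientation; "wrist_force": force on the tool from outside, world axes, zero at the start; "ft_torque": the same for the moment, N m; "grip_width": finger opening in m; "grasp_force": force on a finger pad.
Only numpy, scipy, OpenCV 4.12 (cv2) and the standard library are available. Lean on these libraries where they do the work, as an engineer would, in place of code of your own. Each camera call takes 0.05 s, during which the arm holds its last target. There are 200 camera calls.

## Working session

There is one attempt and no reset: what is moved stays moved. The work goes in short steps, Python scripts to look and compute and a shell command to move; the robot and the scene stay as the last step left them, time stands still between calls to the robot, and variables do not carry over. Pictures are saved under pics/ and viewed, at most 14 in all, crops included, and the job is handed in when it is done.

```bash
ls; mkdir -p pics
python3 - <<'E'
from workcell import env
import cv2,numpy as np
print(env.pinch_z, env.state())
for n in("top","scene"):
    s=env.snapshot(n); cv2.imwrite(f"pics/{n}0.png",s["img"][...,::-1]); print(s["camera_matrix"],s["T"])
E
```

```text
pics
0.0188 {'time': 0.0, 'qpos': array([ 1.03937533e+00,  3.00490180e-01,  1.52161426e+00,  1.38287188e-05,
        1.32072849e+00, -6.65953364e-02]), 'qd': array([ 7.78870036e-04,  1.53197169e-03,  3.11251168e-04, -9.65620580e-05,
        8.22651190e-04, -4.23033803e-04]), 'effort': array([ 5.34827086e-05, -5.31811917e+01, -3.52742350e+01,  7.08591426e-02,
        2.43961997e-02, -7.54084249e-05]), 'position': array([0.24638277, 0.49137287, 0.17916186]), 'ee_rot': array([-3.14035602e+00, -9.58999316e-05,  2.67676351e+00]), 'wrist_force': array([-0.59463634,  0.14063358,  0.69825117]), 'ft_torque': array([-0.00746168, -0.01871733, -0.01309049]), 'grasp_force': 0.0, 'grip_width': 0.09372992734389692}
[[458.15527631   0.         284.22648188]
 [  0.         458.15527631 215.03184463]
 [  0.           0.           1.        ]] [[ 0.02391077 -0.98498516  0.17097516  0.44452588]
 [-0.99941352 -0.01935786  0.02824704  0.09549502]
 [-0.0245132  -0.17155029 -0.98487035  1.04398932]
 [ 0.          0.          0.          1.        ]]
[[401.88898225   0.         276.58105632]
 [  0.         401.88898225 207.44842203]
 [  0.           0.           1.        ]] [[-0.73411402  0.56344357 -0.3789564   0.94998321]
 [ 0.67901899  0.60657233 -0.41352536  0.48577019]
 [-0.00313374 -0.56089335 -0.82788213  0.83950704]
 [ 0.          0.          0.          1.        ]]
```

View pics/top0.png

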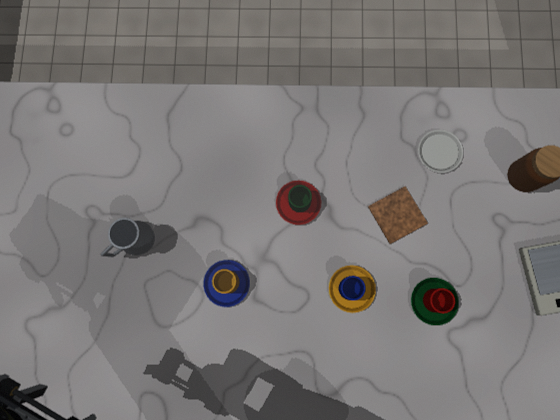

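View pics/scene0.png

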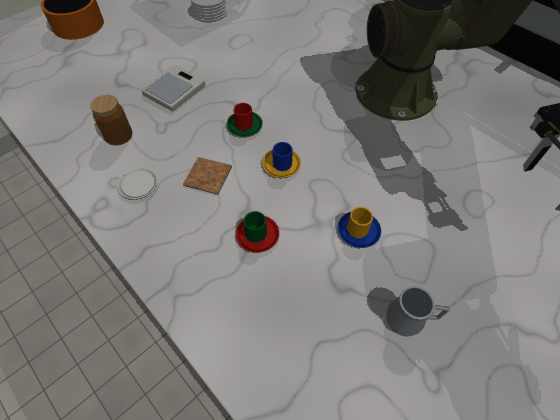

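Top view candidates:
- Green cup (300,196) is on the red saucer (298,202).
- Blue cup (351,288) is on the yellow saucer (352,289).
- Red cup (439,300) is on the green saucer (435,301).
- Yellow cup (225,281) is on the blue saucer (227,283).
- The cork mat is at (398,214) and the pitcher at (125,237).
- The look-alike is the white saucer at (440,151), which I exclude.

So the job is two swaps. Next I measure by fitting silhouettes in both views.

```bash
cat > h.py <<'E'
from workcell import env
import numpy as np,cv2
from scipy.optimize import minimize
C=["red","yellow","green","blue"]
def proj(s,P):
    T=np.linalg.inv(s["T"]); q=(P@T[:3,:3].T+T[:3,3])@s["camera_matrix"].T
    return q[:,:2]/q[:,2:]
def unproj(s,uv,z):
    d=s["T"][:3,:3]@np.linalg.inv(s["camera_matrix"])@np.array([uv[0],uv[1],1.]); o=s["T"][:3,3]
    return (o+d*(z-o[2])/d[2])[:2]
def sil(s,pts):
    m=np.zeros((1680,2240),np.uint8); q=cv2.convexHull(((proj(s,pts)+.5)*4).astype(np.float32)).astype(int)
    cv2.fillConvexPoly(m,q,1); return cv2.resize(m.astype(np.float32),(560,420),interpolation=cv2.INTER_AREA)
a=np.linspace(0,2*np.pi,60)
def cyl(x,y,r,z0,z1): return np.vstack([np.c_[x+r*np.cos(a),y+r*np.sin(a),0*a+z] for z in(z0,z1)])
def mat(x,y,t,h=.05,z=.007):
    p=np.array([[-h,-h],[h,-h],[h,h],[-h,h]]); R=np.array([[np.cos(t),-np.sin(t)],[np.sin(t),np.cos(t)]])
    p=p@R.T+[x,y]; return np.vstack([np.c_[p,np.full(4,z)],np.c_[p,np.zeros(4)]])
def fit(shots,ms,f,x0,ex=None):
    ex=ex or [np.zeros((420,560),bool)]*len(ms)
    def c(x):
        tot=[]
        for s,m,e in zip(shots,ms,ex):
            k=sil(s,f(x)); tot.append(np.abs(k-m)[~e].sum()/m.sum())
        return np.mean(tot)
    sx=np.vstack([x0]+[np.array(x0)+d for d in np.diag([.006,.006,.2][:len(x0)])])
    r=minimize(c,x0,method="Nelder-Mead",options=dict(initial_simplex=sx,xatol=1e-4,fatol=1e-4)); return r.x,r.fun
def get(names=("top","scene"),cols=C,cupz=None):
    S=[env.snapshot(n) for n in names]; cupz=cupz or {}; out={}
    def m1(q,s):
        l=env.masks_of(q,s); return (l[0]["region"],l[0]["score"]) if l else (None,0)
    def go(lab,q,f,zc,n=2,ex=None):
        M=[m1(q,s) for s in S]; k=[i for i,(m,sc) in enumerate(M) if m is not None and m.sum()>60]
        if not k: print(lab,"none"); return M
        x0s=[unproj(S[i],np.argwhere(M[i][0]).mean(0)[::-1],zc) for i in k]
        per=[fit([S[i]],[M[i][0]],f,list(x0)+[.3]*(n-2),[ex[i]] if ex else None) for i,x0 in zip(k,x0s)]
        print(lab," | ".join(f"{names[i]} {np.round(p[0],4)} cost {p[1]:.2f} sc {M[i][1]:.2f}" for i,p in zip(k,per)))
        return M
    for c in cols:
        z=cupz.get(c,.007)
        M=go("cup_"+c,f"cup_{c}_center",lambda x:cyl(*x,.026,z,z+.06),z+.03)
        cups=[np.zeros((420,560),bool) if m is None else m for m,_ in M]; out[c]=cups
    ex=[cv2.dilate(np.any([out[c][i] for c in cols],0).astype(np.uint8),np.ones((3,3)))>0 for i in range(len(S))]
    for c in cols: go("saucer_"+c,"saucer_"+c,lambda x:cyl(*x,.053,.0,.011),.008,ex=ex)
    return S,go
E
python3 - <<'E'
from h import *
S,go=get()
go("mat","cork_mat",lambda x:mat(*x),.005,3)
go("pitcher","pitcher_center",lambda x:cyl(*x,.04,0,.1),.05)
cv2.imwrite("pics/crop0.png",cv2.resize(S[0]["img"][160:340,190:470,::-1],None,fx=2.8,fy=2.8,interpolation=cv2.INTER_CUBIC))
E
```

```text
cup_red top [ 0.439  -0.2108] cost 0.15 sc 0.96 | scene [ 0.4396 -0.2109] cost 0.08 sc 0.81
cup_yellow top [0.4691 0.2486] cost 0.05 sc 0.96 | scene [0.4687 0.2471] cost 0.09 sc 0.94
cup_green top [0.657  0.0902] cost 0.09 sc 0.60 | scene [0.6571 0.0907] cost 0.06 sc 0.65
cup_blue top [ 0.4616 -0.0245] cost 0.04 sc 0.62 | scene [ 0.4611 -0.0245] cost 0.06 sc 0.57
saucer_red top [0.6549 0.094 ] cost 0.13 sc 0.86 | scene [0.6519 0.0875] cost 0.15 sc 0.69
saucer_yellow top [ 0.4613 -0.029 ] cost 0.07 sc 0.94 | scene [ 0.4562 -0.0348] cost 0.14 sc 0.62
saucer_green top [ 0.7832 -0.2348] cost 0.13 sc 0.90 | scene [ 0.4327 -0.2177] cost 0.20 sc 0.90
saucer_blue top [0.4678 0.2514] cost 0.10 sc 0.66 | scene [0.4601 0.2476] cost 0.21 sc 0.90
mat top [ 0.6308 -0.1332  0.5247] cost 0.04 sc 0.80 | scene [ 0.6304 -0.1355  0.4922] cost 0.08 sc 0.81
pitcher top [0.5605 0.4581] cost 0.28 sc 0.98 | scene [0.5606 0.461 ] cost 0.24 sc 0.88
```

View pics/crop0.png

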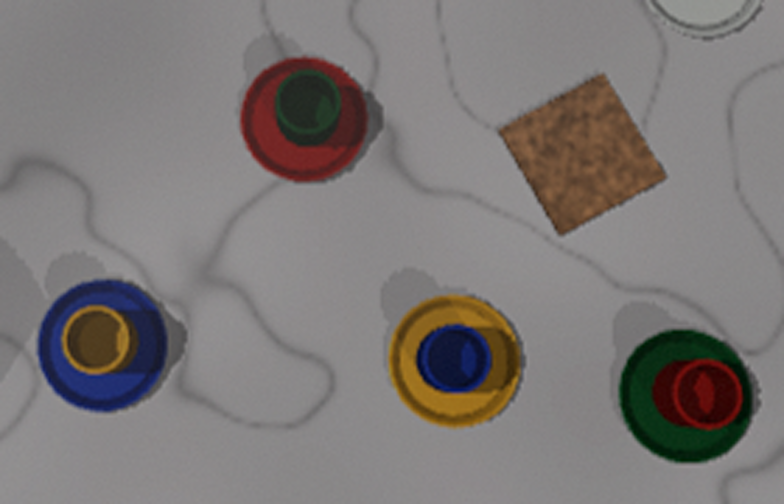

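The crop confirms each cup and saucer pairing. The network took the white look-alike for saucer_green, so I'll refit the saucers from the colour blobs (saucer plus cup, where the cup lies inside the outline).

```bash
cat >> h.py <<'E'
SZ=dict(red=(.655,.092),yellow=(.461,-.027),green=(.437,-.214),blue=(.467,.250))
def saucers(cols=C,show=True,near=SZ):
    S=[env.snapshot(n) for n in("top","scene")]
    for c in cols:
        t=[]
        for s in S:
            h=cv2.cvtColor(s["img"],cv2.COLOR_RGB2HSV); m=((h[...,1]>100)&(h[...,2]>35)).astype(np.uint8)
            m=cv2.morphologyEx(m,cv2.MORPH_CLOSE,np.ones((3,3)))
            n,l=cv2.connectedComponents(m); u,v=proj(s,np.array([[*near[c],.01]]))[0].astype(int)
            w=l[v-14:v+15,u-14:u+15]; w=w[w>0]
            if not len(w): continue
            m=(l==np.bincount(w).argmax()); cs,_=cv2.findContours(m.astype(np.uint8),0,1)
            k=np.zeros((420,560),np.uint8); cv2.drawContours(k,cs,-1,1,-1)
            ex=sil(s,cyl(*near[c],.034,.012,.07))>0
            x,f=fit([s],[k],lambda x:cyl(*x,.053,0,.011),list(near[c]),[ex]); t.append(f"{np.round(x,4)} {f:.2f}")
        print("saucer",c,t)
    return S
E
python3 -c "
from h import *
saucers()"
```

```text
saucer red ['[0.6563 0.094 ] 0.07', '[0.6506 0.0887] 0.04']
saucer yellow ['[ 0.4613 -0.0292] 0.05', '[ 0.4555 -0.0352] 0.04']
saucer green ['[ 0.4381 -0.2141] 0.13', '[ 0.4315 -0.22  ] 0.07']
saucer blue ['[0.4677 0.2516] 0.07', '[0.4604 0.2477] 0.05']
```

```bash
sed -i 's/\.053,0,\.011/.053,.010,.011/' h.py; python3 -c "
from h import *
saucers()"
```

```text
saucer red ['[0.6546 0.0939] 0.05', '[0.6534 0.0924] 0.03']
saucer yellow ['[ 0.4618 -0.0288] 0.04', '[ 0.4608 -0.0293] 0.02']
saucer green ['[ 0.438  -0.2119] 0.12', '[ 0.4374 -0.2117] 0.05']
saucer blue ['[0.4682 0.2522] 0.06', '[0.4657 0.2499] 0.03']
```

```bash
python3 -m jog '[{"az":0.184},{"az":0.184},{"az":0.184},{"az":0.184},{"az":0.184},{"az":0.186},{"az":0},{"az":0}]' 15
```

```text
invalid input
```

```bash
python3 -m jog '[{"ax":0,"ay":0,"az":0.184,"tx":0,"ty":0,"tz":0,"hand":0},{"ax":0,"ay":0,"az":0.184,"tx":0,"ty":0,"tz":0,"hand":0},{"ax":0,"ay":0,"az":0.184,"tx":0,"ty":0,"tz":0,"hand":0},{"ax":0,"ay":0,"az":0.184,"tx":0,"ty":0,"tz":0,"hand":0},{"ax":0,"ay":0,"az":0.184,"tx":0,"ty":0,"tz":0,"hand":0},{"ax":0,"ay":0,"az":0.186,"tx":0,"ty":0,"tz":0,"hand":0},{"ax":0,"ay":0,"az":0,"tx":0,"ty":0,"tz":0,"hand":0}]' 15
```

```text
time: 2.28
position: [0.2465, 0.4916, 0.1798]
ee_rot: [3.142, -0.0, 1.572]
wrist_force: [-0.2, -0.4, 0.6]
grip_width: 0.0941
grasp_force: 0.0
```

```bash
python3 -m jog '[{"ax":0,"ay":0,"az":0,"tx":-40,"ty":41,"tz":0,"hand":0},{"ax":0,"ay":0,"az":0,"tx":-40,"ty":41,"tz":0,"hand":0},{"ax":0,"ay":0,"az":0,"tx":-40,"ty":41,"tz":0,"hand":0},{"ax":0,"ay":0,"az":0,"tx":-40,"ty":41,"tz":0,"hand":0},{"ax":0,"ay":0,"az":0,"tx":-40,"ty":41,"tz":0,"hand":0},{"ax":0,"ay":0,"az":0,"tx":-40,"ty":41,"tz":0,"hand":0},{"ax":0,"ay":0,"az":0,"tx":-40,"ty":41,"tz":0,"hand":0},{"ax":0,"ay":0,"az":0,"tx":-40,"ty":41,"tz":0,"hand":0},{"ax":0,"ay":0,"az":0,"tx":-40,"ty":41,"tz":0,"hand":0},{"ax":0,"ay":0,"az":0,"tx":-40,"ty":41,"tz":0,"hand":0}]' 15; python3 -m jog '[{"ax":0,"ay":0,"az":0,"tx":0,"ty":0,"tz":0,"hand":0},{"ax":0,"ay":0,"az":0,"tx":0,"ty":0,"tz":0,"hand":0}]'
```

```text
time: 3.52
position: [0.6577, 0.0901, 0.1798]
ee_rot: [3.141, -0.0, 1.576]
wrist_force: [-0.3, 0.1, 0.8]
grip_width: 0.094
grasp_force: 0.0
time: 3.78
position: [0.6562, 0.092, 0.1795]
ee_rot: [-3.141, -0.0, 1.574]
wrist_force: [0.4, 1.0, 0.1]
grip_width: 0.0939
grasp_force: 0.0
```

```bash
python3 -m jog '[{"ax":0,"ay":0,"az":0,"tx":-1,"ty":1,"tz":40,"hand":0},{"ax":0,"ay":0,"az":0,"tx":0,"ty":0,"tz":40,"hand":0},{"ax":0,"ay":0,"az":0,"tx":0,"ty":0,"tz":40,"hand":0},{"ax":0,"ay":0,"az":0,"tx":0,"ty":0,"tz":20,"hand":0},{"ax":0,"ay":0,"az":0,"tx":0,"ty":0,"tz":12,"hand":0},{"ax":0,"ay":0,"az":0,"tx":0,"ty":0,"tz":0,"hand":0},{"ax":0,"ay":0,"az":0,"tx":0,"ty":0,"tz":0,"hand":0.3},{"ax":0,"ay":0,"az":0,"tx":0,"ty":0,"tz":0,"hand":0.4},{"ax":0,"ay":0,"az":0,"tx":0,"ty":0,"tz":0,"hand":0.5},{"ax":0,"ay":0,"az":0,"tx":0,"ty":0,"tz":0,"hand":0.6}]' 15; python3 -m jog '[{"ax":0,"ay":0,"az":0,"tx":0,"ty":0,"tz":0,"hand":0.6},{"ax":0,"ay":0,"az":0,"tx":0,"ty":0,"tz":0,"hand":0.6},{"ax":0,"ay":0,"az":0,"tx":0,"ty":0,"tz":0,"hand":0.6}]'
```

```text
time: 5.03
position: [0.6576, 0.0906, 0.028]
ee_rot: [3.141, 0.0, 1.571]
wrist_force: [-0.4, -0.7, -0.4]
grip_width: 0.0572
grasp_force: 0.0
time: 5.4
position: [0.6576, 0.0906, 0.0278]
ee_rot: [3.141, 0.0, 1.571]
wrist_force: [-1.2, -0.1, 1.3]
grip_width: 0.0517
grasp_force: 15.0
```

```bash
python3 -m jog '[{"ax":0,"ay":0,"az":0,"tx":0,"ty":0,"tz":-10,"hand":0.6},{"ax":0,"ay":0,"az":0,"tx":0,"ty":0,"tz":-25,"hand":0.6},{"ax":0,"ay":0,"az":0,"tx":0,"ty":0,"tz":-30,"hand":0.6},{"ax":0,"ay":0,"az":0,"tx":0,"ty":0,"tz":-25,"hand":0.6},{"ax":0,"ay":0,"az":0,"tx":-24,"ty":-3,"tz":-10,"hand":0.6},{"ax":0,"ay":0,"az":0,"tx":-40,"ty":-4,"tz":0,"hand":0.6},{"ax":0,"ay":0,"az":0,"tx":-40,"ty":-5,"tz":0,"hand":0.6},{"ax":0,"ay":0,"az":0,"tx":-40,"ty":-5,"tz":0,"hand":0.6},{"ax":0,"ay":0,"az":0,"tx":-40,"ty":-5,"tz":0,"hand":0.6},{"ax":0,"ay":0,"az":0,"tx":-25,"ty":-3,"tz":0,"hand":0.6}]'; python3 -m jog '[{"ax":0,"ay":0,"az":0,"tx":-15,"ty":-2,"tz":0,"hand":0.6},{"ax":0,"ay":0,"az":0,"tx":0,"ty":0,"tz":0,"hand":0.6},{"ax":0,"ay":0,"az":0,"tx":0,"ty":0,"tz":0,"hand":0.6}]'
```

```text
time: 6.65
position: [0.6314, -0.1213, 0.1274]
ee_rot: [-3.141, 0.0, 1.569]
wrist_force: [0.0, 0.5, -1.8]
grip_width: 0.0519
grasp_force: 15.0
time: 7.02
position: [0.6305, -0.1326, 0.1277]
ee_rot: [-3.141, -0.0, 1.571]
wrist_force: [-0.2, 0.3, -1.3]
grip_width: 0.0517
grasp_force: 15.0
```

```bash
python3 -m jog '[{"ax":0,"ay":0,"az":0,"tx":-1,"ty":0,"tz":30,"hand":0.6},{"ax":0,"ay":0,"az":0,"tx":0,"ty":0,"tz":35,"hand":0.6},{"ax":0,"ay":0,"az":0,"tx":0,"ty":0,"tz":22,"hand":0.6},{"ax":0,"ay":0,"az":0,"tx":0,"ty":0,"tz":8,"hand":0.6},{"ax":0,"ay":0,"az":0,"tx":0,"ty":0,"tz":2,"hand":0.6},{"ax":0,"ay":0,"az":0,"tx":0,"ty":0,"tz":1,"hand":0.6},{"ax":0,"ay":0,"az":0,"tx":0,"ty":0,"tz":1,"hand":0.6},{"ax":0,"ay":0,"az":0,"tx":0,"ty":0,"tz":0.5,"hand":0.6},{"ax":0,"ay":0,"az":0,"tx":0,"ty":0,"tz":0,"hand":0.6}]'
```

```text
time: 8.15
position: [0.6306, -0.1344, 0.0284]
ee_rot: [3.141, 0.0, 1.571]
wrist_force: [0.5, -0.1, -1.1]
grip_width: 0.0515
grasp_force: 15.0
```

```bash
python3 -m jog '[{"ax":0,"ay":0,"az":0,"tx":0,"ty":0,"tz":0.5,"hand":0.6},{"ax":0,"ay":0,"az":0,"tx":0,"ty":0,"tz":0.3,"hand":0.6},{"ax":0,"ay":0,"az":0,"tx":0,"ty":0,"tz":0,"hand":0.6}]';python3 -m jog '[{"ax":0,"ay":0,"az":0,"tx":0,"ty":0,"tz":0,"hand":0.4},{"ax":0,"ay":0,"az":0,"tx":0,"ty":0,"tz":0,"hand":0.3},{"ax":0,"ay":0,"az":0,"tx":0,"ty":0,"tz":0,"hand":0.15},{"ax":0,"ay":0,"az":0,"tx":0,"ty":0,"tz":0,"hand":0},{"ax":0,"ay":0,"az":0,"tx":0,"ty":0,"tz":0,"hand":0},{"ax":0,"ay":0,"az":0,"tx":0,"ty":0,"tz":-20,"hand":0},{"ax":0,"ay":0,"az":0,"tx":0,"ty":0,"tz":-40,"hand":0},{"ax":0,"ay":0,"az":0,"tx":0,"ty":0,"tz":-40,"hand":0},{"ax":0,"ay":0,"az":0,"tx":0,"ty":0,"tz":0,"hand":0}]'
```

```text
time: 8.52
position: [0.6307, -0.1344, 0.0278]
ee_rot: [3.141, 0.0, 1.571]
wrist_force: [-0.5, 0.5, 3.2]
grip_width: 0.0516
grasp_force: 15.0
time: 9.65
position: [0.6322, -0.1348, 0.1325]
ee_rot: [3.135, 0.002, 1.571]
wrist_force: [0.1, -0.4, 0.5]
grip_width: 0.094
grasp_force: 0.0
```

```bash
python3 -m jog '[{"ax":0,"ay":0,"az":0,"tx":-19,"ty":-48,"tz":0,"hand":0},{"ax":0,"ay":0,"az":0,"tx":-19,"ty":-48,"tz":0,"hand":0},{"ax":0,"ay":0,"az":0,"tx":-19,"ty":-48,"tz":0,"hand":0},{"ax":0,"ay":0,"az":0,"tx":-19,"ty":-48,"tz":0,"hand":0},{"ax":0,"ay":0,"az":0,"tx":0,"ty":0,"tz":0,"hand":0},{"ax":0,"ay":0,"az":0,"tx":0,"ty":0,"tz":0,"hand":0}]'
python3 -c "
from h import *
S,go=get(cols=['green','red'])
saucers(['red'])
cv2.imwrite('pics/a1.png',S[1]['img'][...,::-1])"
```

```text
time: 10.4
position: [0.439, -0.2104, 0.1278]
ee_rot: [3.141, 0.0, 1.57]
wrist_force: [0.0, 0.1, -0.2]
grip_width: 0.094
grasp_force: 0.0
cup_green top [ 0.6298 -0.1358] cost 0.08 sc 0.80 | scene [ 0.6285 -0.1357] cost 0.07 sc 0.88
cup_red top [ 0.4398 -0.2098] cost 0.10 sc 0.59 | scene [ 0.44   -0.2118] cost 0.08 sc 0.96
saucer_green top [ 0.7832 -0.2358] cost 0.09 sc 0.96 | scene [ 0.4318 -0.2177] cost 0.13 sc 0.91
saucer_red top [0.6533 0.0934] cost 0.08 sc 0.64
saucer red ['[0.6554 0.0939] 0.05', '[0.6534 0.0921] 0.03']
```

View pics/a1.png

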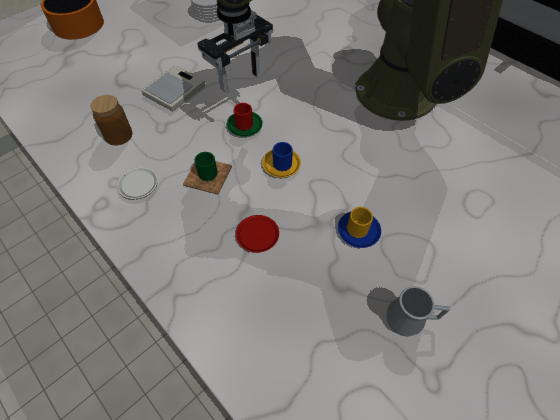

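The green cup stands upright on the mat (205,165), the red saucer (257,233) is empty, and the gripper is above the red cup. I'll grasp the red cup next.

```bash
python3 -m jog '[{"ax":0,"ay":0,"az":0,"tx":-0.5,"ty":0.5,"tz":40,"hand":0},{"ax":0,"ay":0,"az":0,"tx":0,"ty":0,"tz":35,"hand":0},{"ax":0,"ay":0,"az":0,"tx":0,"ty":0,"tz":25,"hand":0},{"ax":0,"ay":0,"az":0,"tx":0,"ty":0,"tz":0,"hand":0},{"ax":0,"ay":0,"az":0,"tx":0,"ty":0,"tz":0,"hand":0.3},{"ax":0,"ay":0,"az":0,"tx":0,"ty":0,"tz":0,"hand":0.4},{"ax":0,"ay":0,"az":0,"tx":0,"ty":0,"tz":0,"hand":0.5},{"ax":0,"ay":0,"az":0,"tx":0,"ty":0,"tz":0,"hand":0.6},{"ax":0,"ay":0,"az":0,"tx":0,"ty":0,"tz":0,"hand":0.6},{"ax":0,"ay":0,"az":0,"tx":0,"ty":0,"tz":0,"hand":0.6}]'; python3 -m jog '[{"ax":0,"ay":0,"az":0,"tx":0,"ty":0,"tz":0,"hand":0.6},{"ax":0,"ay":0,"az":0,"tx":0,"ty":0,"tz":0,"hand":0.6}]'
```

```text
time: 12.25
position: [0.4392, -0.211, 0.0277]
ee_rot: [3.141, 0.0, 1.571]
wrist_force: [1.3, 0.0, 2.8]
grip_width: 0.0512
grasp_force: 15.0
time: 12.5
position: [0.4392, -0.211, 0.0277]
ee_rot: [3.141, 0.0, 1.571]
wrist_force: [1.0, -0.4, 4.7]
grip_width: 0.0513
grasp_force: 15.0
```

```bash
python3 -m jog '[{"ax":0,"ay":0,"az":0,"tx":0,"ty":0,"tz":-10,"hand":0.6},{"ax":0,"ay":0,"az":0,"tx":0,"ty":0,"tz":-25,"hand":0.6},{"ax":0,"ay":0,"az":0,"tx":0,"ty":0,"tz":-30,"hand":0.6},{"ax":0,"ay":0,"az":0,"tx":0,"ty":0,"tz":-25,"hand":0.6},{"ax":0,"ay":0,"az":0,"tx":0,"ty":0,"tz":-10,"hand":0.6},{"ax":0,"ay":0,"az":0,"tx":20,"ty":15,"tz":0,"hand":0.6},{"ax":0,"ay":0,"az":0,"tx":34,"ty":24,"tz":0,"hand":0.6},{"ax":0,"ay":0,"az":0,"tx":34,"ty":24,"tz":0,"hand":0.6},{"ax":0,"ay":0,"az":0,"tx":34,"ty":24,"tz":0,"hand":0.6},{"ax":0,"ay":0,"az":0,"tx":34,"ty":24,"tz":0,"hand":0.6}]'; python3 -m jog '[{"ax":0,"ay":0,"az":0,"tx":34,"ty":24,"tz":0,"hand":0.6},{"ax":0,"ay":0,"az":0,"tx":34,"ty":24,"tz":0,"hand":0.6},{"ax":0,"ay":0,"az":0,"tx":34,"ty":24,"tz":0,"hand":0.6},{"ax":0,"ay":0,"az":0,"tx":34,"ty":24,"tz":0,"hand":0.6},{"ax":0,"ay":0,"az":0,"tx":12,"ty":8,"tz":0,"hand":0.6},{"ax":0,"ay":0,"az":0,"tx":0,"ty":0,"tz":0,"hand":0.6},{"ax":0,"ay":0,"az":0,"tx":0,"ty":0,"tz":0,"hand":0.6},{"ax":0,"ay":0,"az":0,"tx":0,"ty":0,"tz":0,"hand":0.6}]'
```

```text
time: 13.75
position: [0.5502, -0.0536, 0.1267]
ee_rot: [-3.14, -0.0, 1.571]
wrist_force: [0.9, -0.1, -0.8]
grip_width: 0.0514
grasp_force: 15.0
time: 14.75
position: [0.6538, 0.0921, 0.1277]
ee_rot: [3.141, 0.0, 1.57]
wrist_force: [-0.6, 0.8, -2.3]
grip_width: 0.0512
grasp_force: 15.0
```

```bash
python3 -m jog '[{"ax":0,"ay":0,"az":0,"tx":1,"ty":0.5,"tz":30,"hand":0.6},{"ax":0,"ay":0,"az":0,"tx":0,"ty":0,"tz":35,"hand":0.6},{"ax":0,"ay":0,"az":0,"tx":0,"ty":0,"tz":22,"hand":0.6},{"ax":0,"ay":0,"az":0,"tx":0,"ty":0,"tz":8,"hand":0.6},{"ax":0,"ay":0,"az":0,"tx":0,"ty":0,"tz":2,"hand":0.6},{"ax":0,"ay":0,"az":0,"tx":0,"ty":0,"tz":1,"hand":0.6},{"ax":0,"ay":0,"az":0,"tx":0,"ty":0,"tz":1,"hand":0.6},{"ax":0,"ay":0,"az":0,"tx":0,"ty":0,"tz":0.7,"hand":0.6},{"ax":0,"ay":0,"az":0,"tx":0,"ty":0,"tz":0,"hand":0.6}]'
```

```text
time: 15.88
position: [0.6546, 0.0942, 0.0279]
ee_rot: [3.141, -0.0, 1.571]
wrist_force: [-0.7, -0.4, -2.5]
grip_width: 0.0512
grasp_force: 15.0
```

```bash
python3 -m jog '[{"ax":0,"ay":0,"az":0,"tx":0,"ty":0,"tz":0.4,"hand":0.6},{"ax":0,"ay":0,"az":0,"tx":0,"ty":0,"tz":0,"hand":0.6},{"ax":0,"ay":0,"az":0,"tx":0,"ty":0,"tz":0.3,"hand":0.6},{"ax":0,"ay":0,"az":0,"tx":0,"ty":0,"tz":0,"hand":0.6}]'
```

```text
time: 16.38
position: [0.6547, 0.0942, 0.0277]
ee_rot: [3.141, -0.0, 1.571]
wrist_force: [-3.2, -1.0, 5.9]
grip_width: 0.0513
grasp_force: 15.0
```

```bash
python3 -m jog '[{"ax":0,"ay":0,"az":0,"tx":0,"ty":0,"tz":0,"hand":0.4},{"ax":0,"ay":0,"az":0,"tx":0,"ty":0,"tz":0,"hand":0.3},{"ax":0,"ay":0,"az":0,"tx":0,"ty":0,"tz":0,"hand":0.15},{"ax":0,"ay":0,"az":0,"tx":0,"ty":0,"tz":0,"hand":0},{"ax":0,"ay":0,"az":0,"tx":0,"ty":0,"tz":0,"hand":0},{"ax":0,"ay":0,"az":0,"tx":0,"ty":0,"tz":-20,"hand":0},{"ax":0,"ay":0,"az":0,"tx":0,"ty":0,"tz":-40,"hand":0},{"ax":0,"ay":0,"az":0,"tx":0,"ty":0,"tz":-40,"hand":0},{"ax":0,"ay":0,"az":0,"tx":-29,"ty":-4.5,"tz":0,"hand":0},{"ax":0,"ay":0,"az":0,"tx":-50,"ty":-5,"tz":0,"hand":0}]';python3 -m jog '[{"ax":0,"ay":0,"az":0,"tx":-50,"ty":-5,"tz":0,"hand":0},{"ax":0,"ay":0,"az":0,"tx":-50,"ty":-5,"tz":0,"hand":0},{"ax":0,"ay":0,"az":0,"tx":-50,"ty":-5,"tz":0,"hand":0},{"ax":0,"ay":0,"az":0,"tx":0,"ty":0,"tz":0,"hand":0},{"ax":0,"ay":0,"az":0,"tx":0,"ty":0,"tz":0,"hand":0}]'
python3 -c "
from h import *
S,go=get(cols=['green','red'])
saucers(['green','red'])"
```

```text
time: 17.62
position: [0.6453, 0.0154, 0.1292]
ee_rot: [3.139, 0.0, 1.573]
wrist_force: [0.5, -0.1, -0.0]
grip_width: 0.0941
grasp_force: 0.0
time: 18.25
position: [0.6303, -0.1344, 0.128]
ee_rot: [3.141, 0.0, 1.571]
wrist_force: [0.3, 0.5, 0.2]
grip_width: 0.0938
grasp_force: 0.0
cup_green top [ 0.6304 -0.1345] cost 0.33 sc 0.68 | scene [ 0.6296 -0.1349] cost 0.06 sc 0.91
cup_red top [ 0.6378 -0.0958] cost 0.73 sc 0.71 | scene [0.6532 0.0934] cost 0.15 sc 0.68
saucer_green scene [ 0.431  -0.2162] cost 0.19 sc 0.91
saucer_red top [0.6559 0.0929] cost 0.65 sc 0.72 | scene [0.6496 0.0894] cost 0.21 sc 0.61
saucer green ['[ 0.4374 -0.2117] 0.05']
saucer red ['[0.6548 0.0939] 0.05', '[0.6534 0.0921] 0.03']
```

```bash
python3 -m jog '[{"ax":0,"ay":0,"az":0,"tx":-0.4,"ty":0,"tz":40,"hand":0},{"ax":0,"ay":0,"az":0,"tx":0,"ty":0,"tz":35,"hand":0},{"ax":0,"ay":0,"az":0,"tx":0,"ty":0,"tz":25,"hand":0},{"ax":0,"ay":0,"az":0,"tx":0,"ty":0,"tz":0,"hand":0},{"ax":0,"ay":0,"az":0,"tx":0,"ty":0,"tz":0,"hand":0.3},{"ax":0,"ay":0,"az":0,"tx":0,"ty":0,"tz":0,"hand":0.4},{"ax":0,"ay":0,"az":0,"tx":0,"ty":0,"tz":0,"hand":0.5},{"ax":0,"ay":0,"az":0,"tx":0,"ty":0,"tz":0,"hand":0.6},{"ax":0,"ay":0,"az":0,"tx":0,"ty":0,"tz":0,"hand":0.6},{"ax":0,"ay":0,"az":0,"tx":0,"ty":0,"tz":0,"hand":0.6}]'; python3 -m jog '[{"ax":0,"ay":0,"az":0,"tx":0,"ty":0,"tz":0,"hand":0.6},{"ax":0,"ay":0,"az":0,"tx":0,"ty":0,"tz":0,"hand":0.6}]'
```

```text
time: 20.1
position: [0.6301, -0.1353, 0.0273]
ee_rot: [3.141, 0.0, 1.571]
wrist_force: [-0.3, 1.0, 1.7]
grip_width: 0.0515
grasp_force: 15.0
time: 20.35
position: [0.6301, -0.1353, 0.0273]
ee_rot: [3.141, 0.0, 1.571]
wrist_force: [0.4, -0.0, 4.3]
grip_width: 0.0519
grasp_force: 15.0
```

```bash
python3 -m jog '[{"ax":0,"ay":0,"az":0,"tx":0,"ty":0,"tz":-10,"hand":0.6},{"ax":0,"ay":0,"az":0,"tx":0,"ty":0,"tz":-25,"hand":0.6},{"ax":0,"ay":0,"az":0,"tx":0,"ty":0,"tz":-30,"hand":0.6},{"ax":0,"ay":0,"az":0,"tx":0,"ty":0,"tz":-25,"hand":0.6},{"ax":0,"ay":0,"az":0,"tx":-8,"ty":-20,"tz":-10,"hand":0.6},{"ax":0,"ay":0,"az":0,"tx":-16,"ty":-40,"tz":0,"hand":0.6},{"ax":0,"ay":0,"az":0,"tx":-16,"ty":-40,"tz":0,"hand":0.6},{"ax":0,"ay":0,"az":0,"tx":-16,"ty":-40,"tz":0,"hand":0.6},{"ax":0,"ay":0,"az":0,"tx":-16,"ty":-40,"tz":0,"hand":0.6},{"ax":0,"ay":0,"az":0,"tx":-4.5,"ty":-12.4,"tz":0,"hand":0.6}]'; python3 -m jog '[{"ax":0,"ay":0,"az":0,"tx":0,"ty":0,"tz":0,"hand":0.6},{"ax":0,"ay":0,"az":0,"tx":0,"ty":0,"tz":0,"hand":0.6},{"ax":0,"ay":0,"az":0,"tx":0,"ty":0,"tz":0,"hand":0.6}]'
```

```text
time: 21.6
position: [0.4361, -0.2123, 0.1276]
ee_rot: [3.141, 0.0, 1.569]
wrist_force: [0.8, -0.1, -1.7]
grip_width: 0.0515
grasp_force: 15.0
time: 21.98
position: [0.4383, -0.2114, 0.1269]
ee_rot: [-3.141, -0.0, 1.572]
wrist_force: [0.3, -0.3, -2.0]
grip_width: 0.0515
grasp_force: 15.0
```

```bash
python3 -m jog '[{"ax":0,"ay":0,"az":0,"tx":0,"ty":0,"tz":30,"hand":0.6},{"ax":0,"ay":0,"az":0,"tx":0,"ty":0,"tz":35,"hand":0.6},{"ax":0,"ay":0,"az":0,"tx":0,"ty":0,"tz":22,"hand":0.6},{"ax":0,"ay":0,"az":0,"tx":0,"ty":0,"tz":7,"hand":0.6},{"ax":0,"ay":0,"az":0,"tx":0,"ty":0,"tz":2,"hand":0.6},{"ax":0,"ay":0,"az":0,"tx":0,"ty":0,"tz":1,"hand":0.6},{"ax":0,"ay":0,"az":0,"tx":0,"ty":0,"tz":1,"hand":0.6},{"ax":0,"ay":0,"az":0,"tx":0,"ty":0,"tz":1,"hand":0.6},{"ax":0,"ay":0,"az":0,"tx":0,"ty":0,"tz":0,"hand":0.6}]'
```

```text
time: 23.1
position: [0.4377, -0.2118, 0.0282]
ee_rot: [3.141, 0.0, 1.571]
wrist_force: [0.0, -0.0, -1.4]
grip_width: 0.0517
grasp_force: 15.0
```

```bash
python3 -m jog '[{"ax":0,"ay":0,"az":0,"tx":0,"ty":0,"tz":0.4,"hand":0.6},{"ax":0,"ay":0,"az":0,"tx":0,"ty":0,"tz":0.4,"hand":0.6},{"ax":0,"ay":0,"az":0,"tx":0,"ty":0,"tz":0.3,"hand":0.6},{"ax":0,"ay":0,"az":0,"tx":0,"ty":0,"tz":0,"hand":0.6}]'
```

```text
time: 23.6
position: [0.4377, -0.2118, 0.0272]
ee_rot: [3.141, 0.0, 1.571]
wrist_force: [-1.3, 1.6, 3.4]
grip_width: 0.0516
grasp_force: 15.0
```

```bash
python3 -m jog '[{"ax":0,"ay":0,"az":0,"tx":0,"ty":0,"tz":0,"hand":0.4},{"ax":0,"ay":0,"az":0,"tx":0,"ty":0,"tz":0,"hand":0.3},{"ax":0,"ay":0,"az":0,"tx":0,"ty":0,"tz":0,"hand":0.15},{"ax":0,"ay":0,"az":0,"tx":0,"ty":0,"tz":0,"hand":0},{"ax":0,"ay":0,"az":0,"tx":0,"ty":0,"tz":0,"hand":0},{"ax":0,"ay":0,"az":0,"tx":0,"ty":0,"tz":-20,"hand":0},{"ax":0,"ay":0,"az":0,"tx":0,"ty":0,"tz":-40,"hand":0},{"ax":0,"ay":0,"az":0,"tx":0,"ty":0,"tz":-40,"hand":0},{"ax":0,"ay":0,"az":0,"tx":27,"ty":5.4,"tz":0,"hand":0},{"ax":0,"ay":0,"az":0,"tx":50,"ty":6,"tz":0,"hand":0}]';python3 -m jog '[{"ax":0,"ay":0,"az":0,"tx":50,"ty":6,"tz":0,"hand":0},{"ax":0,"ay":0,"az":0,"tx":50,"ty":6,"tz":0,"hand":0},{"ax":0,"ay":0,"az":0,"tx":10,"ty":0,"tz":0,"hand":0},{"ax":0,"ay":0,"az":0,"tx":0,"ty":0,"tz":0,"hand":0},{"ax":0,"ay":0,"az":0,"tx":0,"ty":0,"tz":0,"hand":0}]'
python3 -c "
from h import *
S,go=get()
saucers()
cv2.imwrite('pics/a2.png',S[1]['img'][...,::-1])"
```

```text
time: 24.85
position: [0.4492, -0.1347, 0.1273]
ee_rot: [3.141, 0.0, 1.569]
wrist_force: [0.6, 0.0, 0.0]
grip_width: 0.0941
grasp_force: 0.0
time: 25.48
position: [0.461, -0.0258, 0.1269]
ee_rot: [-3.141, 0.0, 1.57]
wrist_force: [0.3, 0.3, 1.0]
grip_width: 0.0937
grasp_force: 0.0
cup_red top [0.6541 0.0941] cost 0.10 sc 0.81 | scene [0.6542 0.0956] cost 0.09 sc 0.87
cup_yellow top [0.4694 0.2477] cost 0.07 sc 0.85 | scene [0.4683 0.2474] cost 0.08 sc 0.92
cup_green top [ 0.4365 -0.2118] cost 1.05 sc 0.66 | scene [ 0.4365 -0.2114] cost 0.07 sc 0.81
cup_blue scene [ 0.46   -0.0257] cost 0.10 sc 0.84
saucer_red top [0.6545 0.0933] cost 0.09 sc 0.91
saucer_yellow top [0.47   0.0089] cost 4.29 sc 0.54 | scene [ 0.455  -0.0359] cost 0.14 sc 0.71
saucer_green top [ 0.7857 -0.236 ] cost 0.14 sc 0.79 | scene [ 0.431  -0.2198] cost 0.27 sc 0.70
saucer_blue top [0.4665 0.2521] cost 0.08 sc 0.83 | scene [0.4613 0.2486] cost 0.12 sc 0.94
saucer red ['[0.6551 0.0939] 0.05', '[0.6534 0.0921] 0.03']
saucer yellow ['[ 0.4664 -0.0212] 1.72', '[ 0.4608 -0.0293] 0.02']
saucer green ['[ 0.4507 -0.2259] 25.47', '[ 0.4292 -0.2355] 0.60']
saucer blue ['[0.4678 0.2516] 0.06', '[0.4655 0.2501] 0.04']
```

View pics/a2.png

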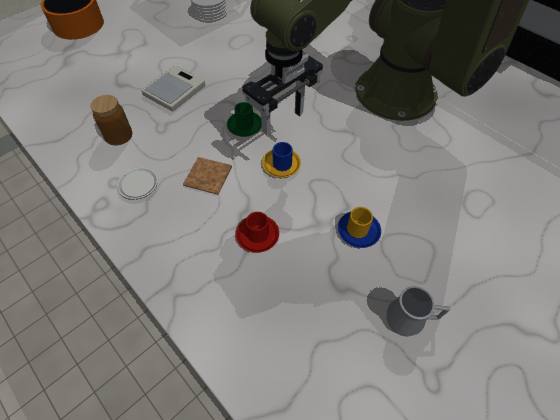

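The red cup is on the red saucer (257,231) and the green cup is on the green saucer (244,120), both upright and centred. The blue cup is at (.461,-.0248), so I grasp it now.

```bash
python3 -m jog '[{"ax":0,"ay":0,"az":0,"tx":0.5,"ty":0,"tz":40,"hand":0},{"ax":0,"ay":0,"az":0,"tx":0,"ty":0,"tz":35,"hand":0},{"ax":0,"ay":0,"az":0,"tx":0,"ty":0,"tz":24.5,"hand":0},{"ax":0,"ay":0,"az":0,"tx":0,"ty":0,"tz":0,"hand":0},{"ax":0,"ay":0,"az":0,"tx":0,"ty":0,"tz":0,"hand":0.3},{"ax":0,"ay":0,"az":0,"tx":0,"ty":0,"tz":0,"hand":0.4},{"ax":0,"ay":0,"az":0,"tx":0,"ty":0,"tz":0,"hand":0.5},{"ax":0,"ay":0,"az":0,"tx":0,"ty":0,"tz":0,"hand":0.6},{"ax":0,"ay":0,"az":0,"tx":0,"ty":0,"tz":0,"hand":0.6},{"ax":0,"ay":0,"az":0,"tx":0,"ty":0,"tz":0,"hand":0.6}]'; python3 -m jog '[{"ax":0,"ay":0,"az":0,"tx":0,"ty":0,"tz":0,"hand":0.6},{"ax":0,"ay":0,"az":0,"tx":0,"ty":0,"tz":0,"hand":0.6}]'
```

```text
time: 27.72
position: [0.4612, -0.0243, 0.0276]
ee_rot: [3.141, 0.0, 1.571]
wrist_force: [0.3, 0.1, 3.9]
grip_width: 0.0522
grasp_force: 15.0
time: 27.98
position: [0.4612, -0.0243, 0.0276]
ee_rot: [3.141, 0.0, 1.571]
wrist_force: [-0.5, 0.3, 5.6]
grip_width: 0.0519
grasp_force: 15.0
```

```bash
python3 -m jog '[{"ax":0,"ay":0,"az":0,"tx":0,"ty":0,"tz":-10,"hand":0.6},{"ax":0,"ay":0,"az":0,"tx":0,"ty":0,"tz":-25,"hand":0.6},{"ax":0,"ay":0,"az":0,"tx":0,"ty":0,"tz":-30,"hand":0.6},{"ax":0,"ay":0,"az":0,"tx":0,"ty":0,"tz":-25,"hand":0.6},{"ax":0,"ay":0,"az":0,"tx":-14,"ty":19.4,"tz":-10,"hand":0.6},{"ax":0,"ay":0,"az":0,"tx":-25,"ty":40,"tz":0,"hand":0.6},{"ax":0,"ay":0,"az":0,"tx":-25,"ty":40,"tz":0,"hand":0.6},{"ax":0,"ay":0,"az":0,"tx":-25,"ty":40,"tz":0,"hand":0.6},{"ax":0,"ay":0,"az":0,"tx":-15,"ty":22,"tz":0,"hand":0.6},{"ax":0,"ay":0,"az":0,"tx":-6,"ty":8,"tz":0,"hand":0.6}]'; python3 -m jog '[{"ax":0,"ay":0,"az":0,"tx":0,"ty":0,"tz":0,"hand":0.6},{"ax":0,"ay":0,"az":0,"tx":0,"ty":0,"tz":0,"hand":0.6},{"ax":0,"ay":0,"az":0,"tx":0,"ty":0,"tz":0,"hand":0.6}]'
```

```text
time: 29.22
position: [0.6307, -0.1348, 0.127]
ee_rot: [-3.141, -0.0, 1.57]
wrist_force: [-0.1, 0.7, -0.8]
grip_width: 0.0519
grasp_force: 15.0
time: 29.6
position: [0.6301, -0.1338, 0.1279]
ee_rot: [3.141, 0.0, 1.571]
wrist_force: [-0.1, 0.4, -1.5]
grip_width: 0.0518
grasp_force: 15.0
```

```bash
python3 -m jog '[{"ax":0,"ay":0,"az":0,"tx":0,"ty":0,"tz":30,"hand":0.6},{"ax":0,"ay":0,"az":0,"tx":0,"ty":0,"tz":35,"hand":0.6},{"ax":0,"ay":0,"az":0,"tx":0,"ty":0,"tz":22,"hand":0.6},{"ax":0,"ay":0,"az":0,"tx":0,"ty":0,"tz":7,"hand":0.6},{"ax":0,"ay":0,"az":0,"tx":0,"ty":0,"tz":2,"hand":0.6},{"ax":0,"ay":0,"az":0,"tx":0,"ty":0,"tz":1,"hand":0.6},{"ax":0,"ay":0,"az":0,"tx":0,"ty":0,"tz":1,"hand":0.6},{"ax":0,"ay":0,"az":0,"tx":0,"ty":0,"tz":1,"hand":0.6},{"ax":0,"ay":0,"az":0,"tx":0,"ty":0,"tz":0.4,"hand":0.6},{"ax":0,"ay":0,"az":0,"tx":0,"ty":0,"tz":0,"hand":0.6}]'
```

```text
time: 30.85
position: [0.6304, -0.1343, 0.0281]
ee_rot: [-3.142, -0.0, 1.571]
wrist_force: [0.2, 0.9, -0.8]
grip_width: 0.0518
grasp_force: 15.0
```

```bash
python3 -m jog '[{"ax":0,"ay":0,"az":0,"tx":0,"ty":0,"tz":0.3,"hand":0.6},{"ax":0,"ay":0,"az":0,"tx":0,"ty":0,"tz":0.3,"hand":0.6},{"ax":0,"ay":0,"az":0,"tx":0,"ty":0,"tz":0,"hand":0.6}]'
```

```text
time: 31.22
position: [0.6305, -0.1343, 0.0277]
ee_rot: [3.141, 0.0, 1.571]
wrist_force: [-1.5, 1.2, 2.1]
grip_width: 0.0524
grasp_force: 15.0
```

```bash
python3 -m jog '[{"ax":0,"ay":0,"az":0,"tx":0,"ty":0,"tz":0,"hand":0.4},{"ax":0,"ay":0,"az":0,"tx":0,"ty":0,"tz":0,"hand":0.3},{"ax":0,"ay":0,"az":0,"tx":0,"ty":0,"tz":0,"hand":0.15},{"ax":0,"ay":0,"az":0,"tx":0,"ty":0,"tz":0,"hand":0},{"ax":0,"ay":0,"az":0,"tx":0,"ty":0,"tz":0,"hand":0},{"ax":0,"ay":0,"az":0,"tx":0,"ty":0,"tz":-20,"hand":0},{"ax":0,"ay":0,"az":0,"tx":0,"ty":0,"tz":-40,"hand":0},{"ax":0,"ay":0,"az":0,"tx":0,"ty":0,"tz":-40,"hand":0},{"ax":0,"ay":0,"az":0,"tx":22,"ty":-10,"tz":0,"hand":0},{"ax":0,"ay":0,"az":0,"tx":48,"ty":-20,"tz":0,"hand":0}]';python3 -m jog '[{"ax":0,"ay":0,"az":0,"tx":48,"ty":-20,"tz":0,"hand":0},{"ax":0,"ay":0,"az":0,"tx":48,"ty":-20,"tz":0,"hand":0},{"ax":0,"ay":0,"az":0,"tx":48,"ty":-20,"tz":0,"hand":0},{"ax":0,"ay":0,"az":0,"tx":48,"ty":-20,"tz":0,"hand":0},{"ax":0,"ay":0,"az":0,"tx":48,"ty":-20,"tz":0,"hand":0},{"ax":0,"ay":0,"az":0,"tx":48,"ty":-20,"tz":0,"hand":0},{"ax":0,"ay":0,"az":0,"tx":24,"ty":-11.5,"tz":0,"hand":0},{"ax":0,"ay":0,"az":0,"tx":0,"ty":0,"tz":0,"hand":0},{"ax":0,"ay":0,"az":0,"tx":0,"ty":0,"tz":0,"hand":0}]'
python3 -c "
from h import *
S,go=get(cols=['yellow','blue'])
saucers(['yellow','blue'])"
```

```text
time: 32.48
position: [0.6006, -0.0646, 0.1292]
ee_rot: [3.139, 0.0, 1.569]
wrist_force: [0.7, -0.1, -1.1]
grip_width: 0.0939
grasp_force: 0.0
time: 33.6
position: [0.4694, 0.2472, 0.1282]
ee_rot: [3.141, -0.0, 1.571]
wrist_force: [-0.2, 0.4, -0.4]
grip_width: 0.0939
grasp_force: 0.0
cup_yellow top [0.4747 0.2081] cost 5.61 sc 0.54 | scene [0.4672 0.2465] cost 0.15 sc 0.78
cup_blue top [ 0.6295 -0.1348] cost 0.05 sc 0.67 | scene [ 0.6297 -0.1349] cost 0.11 sc 0.64
saucer_yellow top [ 0.4598 -0.0293] cost 0.06 sc 0.63 | scene [ 0.4565 -0.0341] cost 0.19 sc 0.77
saucer_blue top [0.4797 0.223 ] cost 3.64 sc 0.71 | scene [0.4606 0.2479] cost 0.13 sc 0.72
saucer yellow ['[ 0.4618 -0.0291] 0.04', '[ 0.4602 -0.0298] 0.03']
saucer blue ['[0.4719 0.245 ] 0.93', '[0.4657 0.2499] 0.03']
```

```bash
python3 -m jog '[{"ax":0,"ay":0,"az":0,"tx":0,"ty":0,"tz":40,"hand":0},{"ax":0,"ay":0,"az":0,"tx":0,"ty":0,"tz":35,"hand":0},{"ax":0,"ay":0,"az":0,"tx":0,"ty":0,"tz":25,"hand":0},{"ax":0,"ay":0,"az":0,"tx":0,"ty":0,"tz":0,"hand":0},{"ax":0,"ay":0,"az":0,"tx":0,"ty":0,"tz":0,"hand":0.3},{"ax":0,"ay":0,"az":0,"tx":0,"ty":0,"tz":0,"hand":0.4},{"ax":0,"ay":0,"az":0,"tx":0,"ty":0,"tz":0,"hand":0.5},{"ax":0,"ay":0,"az":0,"tx":0,"ty":0,"tz":0,"hand":0.6},{"ax":0,"ay":0,"az":0,"tx":0,"ty":0,"tz":0,"hand":0.6},{"ax":0,"ay":0,"az":0,"tx":0,"ty":0,"tz":0,"hand":0.6}]'; python3 -m jog '[{"ax":0,"ay":0,"az":0,"tx":0,"ty":0,"tz":0,"hand":0.6},{"ax":0,"ay":0,"az":0,"tx":0,"ty":0,"tz":0,"hand":0.6}]'
```

```text
time: 35.45
position: [0.4691, 0.2478, 0.0277]
ee_rot: [3.141, -0.0, 1.571]
wrist_force: [-0.4, 0.3, 0.9]
grip_width: 0.0507
grasp_force: 15.1
time: 35.7
position: [0.4691, 0.2478, 0.0276]
ee_rot: [3.141, -0.0, 1.571]
wrist_force: [-0.3, 0.6, 3.8]
grip_width: 0.0502
grasp_force: 15.1
```

```bash
python3 -m jog '[{"ax":0,"ay":0,"az":0,"tx":0,"ty":0,"tz":-10,"hand":0.6},{"ax":0,"ay":0,"az":0,"tx":0,"ty":0,"tz":-25,"hand":0.6},{"ax":0,"ay":0,"az":0,"tx":0,"ty":0,"tz":-30,"hand":0.6},{"ax":0,"ay":0,"az":0,"tx":0,"ty":0,"tz":-25,"hand":0.6},{"ax":0,"ay":0,"az":0,"tx":-17.3,"ty":-1,"tz":-10,"hand":0.6},{"ax":0,"ay":0,"az":0,"tx":-40,"ty":-1,"tz":0,"hand":0.6},{"ax":0,"ay":0,"az":0,"tx":-40,"ty":-1,"tz":0,"hand":0.6},{"ax":0,"ay":0,"az":0,"tx":-40,"ty":-1,"tz":0,"hand":0.6},{"ax":0,"ay":0,"az":0,"tx":-40,"ty":-1,"tz":0,"hand":0.6},{"ax":0,"ay":0,"az":0,"tx":-40,"ty":-1,"tz":0,"hand":0.6}]'; python3 -m jog '[{"ax":0,"ay":0,"az":0,"tx":-40,"ty":-1,"tz":0,"hand":0.6},{"ax":0,"ay":0,"az":0,"tx":-20,"ty":-1,"tz":0,"hand":0.6},{"ax":0,"ay":0,"az":0,"tx":0,"ty":0,"tz":0,"hand":0.6},{"ax":0,"ay":0,"az":0,"tx":0,"ty":0,"tz":0,"hand":0.6},{"ax":0,"ay":0,"az":0,"tx":0,"ty":0,"tz":0,"hand":0.6}]'
```

```text
time: 36.95
position: [0.4619, 0.0283, 0.1269]
ee_rot: [-3.14, 0.0, 1.57]
wrist_force: [1.0, 0.1, -1.9]
grip_width: 0.0506
grasp_force: 15.1
time: 37.58
position: [0.4607, -0.029, 0.1273]
ee_rot: [-3.141, -0.0, 1.572]
wrist_force: [-1.1, 0.2, -1.0]
grip_width: 0.0504
grasp_force: 15.1
```

```bash
python3 -m jog '[{"ax":0,"ay":0,"az":0,"tx":0,"ty":0,"tz":30,"hand":0.6},{"ax":0,"ay":0,"az":0,"tx":0,"ty":0,"tz":35,"hand":0.6},{"ax":0,"ay":0,"az":0,"tx":0,"ty":0,"tz":22,"hand":0.6},{"ax":0,"ay":0,"az":0,"tx":0,"ty":0,"tz":7,"hand":0.6},{"ax":0,"ay":0,"az":0,"tx":0,"ty":0,"tz":2,"hand":0.6},{"ax":0,"ay":0,"az":0,"tx":0,"ty":0,"tz":1,"hand":0.6},{"ax":0,"ay":0,"az":0,"tx":0,"ty":0,"tz":1,"hand":0.6},{"ax":0,"ay":0,"az":0,"tx":0,"ty":0,"tz":1,"hand":0.6},{"ax":0,"ay":0,"az":0,"tx":0,"ty":0,"tz":0.4,"hand":0.6},{"ax":0,"ay":0,"az":0,"tx":0,"ty":0,"tz":0,"hand":0.6}]'
```

```text
time: 38.83
position: [0.461, -0.0296, 0.0281]
ee_rot: [3.142, 0.0, 1.571]
wrist_force: [1.2, 0.3, -1.5]
grip_width: 0.0504
grasp_force: 15.1
```

```bash
python3 -m jog '[{"ax":0,"ay":0,"az":0,"tx":0,"ty":0,"tz":0.4,"hand":0.6},{"ax":0,"ay":0,"az":0,"tx":0,"ty":0,"tz":0.3,"hand":0.6},{"ax":0,"ay":0,"az":0,"tx":0,"ty":0,"tz":0,"hand":0.6}]'
```

```text
time: 39.2
position: [0.461, -0.0296, 0.0276]
ee_rot: [3.141, 0.0, 1.571]
wrist_force: [-1.2, 0.6, 4.5]
grip_width: 0.0505
grasp_force: 15.1
```

```bash
python3 -m jog '[{"ax":0,"ay":0,"az":0,"tx":0,"ty":0,"tz":0,"hand":0.4},{"ax":0,"ay":0,"az":0,"tx":0,"ty":0,"tz":0,"hand":0.3},{"ax":0,"ay":0,"az":0,"tx":0,"ty":0,"tz":0,"hand":0.15},{"ax":0,"ay":0,"az":0,"tx":0,"ty":0,"tz":0,"hand":0},{"ax":0,"ay":0,"az":0,"tx":0,"ty":0,"tz":0,"hand":0},{"ax":0,"ay":0,"az":0,"tx":0,"ty":0,"tz":-20,"hand":0},{"ax":0,"ay":0,"az":0,"tx":0,"ty":0,"tz":-40,"hand":0},{"ax":0,"ay":0,"az":0,"tx":0,"ty":0,"tz":-40,"hand":0},{"ax":0,"ay":0,"az":0,"tx":-9,"ty":19,"tz":0,"hand":0},{"ax":0,"ay":0,"az":0,"tx":-32,"ty":50,"tz":0,"hand":0}]';python3 -m jog '[{"ax":0,"ay":0,"az":0,"tx":-32,"ty":50,"tz":0,"hand":0},{"ax":0,"ay":0,"az":0,"tx":-32,"ty":50,"tz":0,"hand":0},{"ax":0,"ay":0,"az":0,"tx":0,"ty":0,"tz":0,"hand":0},{"ax":0,"ay":0,"az":0,"tx":0,"ty":0,"tz":0,"hand":0},{"ax":0,"ay":0,"az":0,"tx":0,"ty":0,"tz":0,"hand":0}]'
python3 -c "
from h import *
S,go=get(cols=['yellow','blue'])
saucers(['yellow','blue'])"
```

```text
time: 40.45
position: [0.5306, -0.0702, 0.1286]
ee_rot: [3.14, 0.0, 1.572]
wrist_force: [0.1, -0.0, 0.0]
grip_width: 0.0941
grasp_force: 0.0
time: 41.08
position: [0.6294, -0.1339, 0.1281]
ee_rot: [3.141, 0.0, 1.571]
wrist_force: [0.2, -0.8, 0.2]
grip_width: 0.0942
grasp_force: 0.0
cup_yellow top [ 0.4598 -0.0292] cost 0.06 sc 0.62 | scene [ 0.46   -0.0307] cost 0.11 sc 0.70
cup_blue top [ 0.6292 -0.1342] cost 0.33 sc 0.66 | scene [ 0.6302 -0.1344] cost 0.05 sc 0.85
saucer_yellow top [ 0.4607 -0.0297] cost 0.11 sc 0.69 | scene [ 0.4529 -0.0377] cost 0.22 sc 0.84
saucer_blue top [0.4672 0.2533] cost 0.10 sc 0.80 | scene [0.4628 0.2482] cost 0.11 sc 0.79
saucer yellow ['[ 0.4618 -0.0288] 0.04', '[ 0.4603 -0.0298] 0.02']
saucer blue ['[0.4678 0.2512] 0.05', '[0.4654 0.2499] 0.04']
```

```bash
python3 -m jog '[{"ax":0,"ay":0,"az":0,"tx":0,"ty":0.4,"tz":40,"hand":0},{"ax":0,"ay":0,"az":0,"tx":0,"ty":0,"tz":35,"hand":0},{"ax":0,"ay":0,"az":0,"tx":0,"ty":0,"tz":25,"hand":0},{"ax":0,"ay":0,"az":0,"tx":0,"ty":0,"tz":0,"hand":0},{"ax":0,"ay":0,"az":0,"tx":0,"ty":0,"tz":0,"hand":0.3},{"ax":0,"ay":0,"az":0,"tx":0,"ty":0,"tz":0,"hand":0.4},{"ax":0,"ay":0,"az":0,"tx":0,"ty":0,"tz":0,"hand":0.5},{"ax":0,"ay":0,"az":0,"tx":0,"ty":0,"tz":0,"hand":0.6},{"ax":0,"ay":0,"az":0,"tx":0,"ty":0,"tz":0,"hand":0.6},{"ax":0,"ay":0,"az":0,"tx":0,"ty":0,"tz":0,"hand":0.6}]'; python3 -m jog '[{"ax":0,"ay":0,"az":0,"tx":0,"ty":0,"tz":0,"hand":0.6},{"ax":0,"ay":0,"az":0,"tx":0,"ty":0,"tz":0,"hand":0.6}]'
```

```text
time: 42.92
position: [0.6304, -0.1346, 0.0276]
ee_rot: [3.141, 0.0, 1.571]
wrist_force: [0.4, -0.3, 1.8]
grip_width: 0.0518
grasp_force: 15.0
time: 43.18
position: [0.6304, -0.1346, 0.0276]
ee_rot: [3.141, 0.0, 1.571]
wrist_force: [-0.8, -0.0, 2.7]
grip_width: 0.0518
grasp_force: 15.0
```

```bash
python3 -m jog '[{"ax":0,"ay":0,"az":0,"tx":0,"ty":0,"tz":-10,"hand":0.6},{"ax":0,"ay":0,"az":0,"tx":0,"ty":0,"tz":-25,"hand":0.6},{"ax":0,"ay":0,"az":0,"tx":0,"ty":0,"tz":-30,"hand":0.6},{"ax":0,"ay":0,"az":0,"tx":0,"ty":0,"tz":-25,"hand":0.6},{"ax":0,"ay":0,"az":0,"tx":20,"ty":-9,"tz":-10,"hand":0.6},{"ax":0,"ay":0,"az":0,"tx":40,"ty":-17,"tz":0,"hand":0.6},{"ax":0,"ay":0,"az":0,"tx":40,"ty":-17,"tz":0,"hand":0.6},{"ax":0,"ay":0,"az":0,"tx":40,"ty":-17,"tz":0,"hand":0.6},{"ax":0,"ay":0,"az":0,"tx":40,"ty":-17,"tz":0,"hand":0.6},{"ax":0,"ay":0,"az":0,"tx":40,"ty":-17,"tz":0,"hand":0.6}]'; python3 -m jog '[{"ax":0,"ay":0,"az":0,"tx":40,"ty":-17,"tz":0,"hand":0.6},{"ax":0,"ay":0,"az":0,"tx":40,"ty":-17,"tz":0,"hand":0.6},{"ax":0,"ay":0,"az":0,"tx":40,"ty":-17,"tz":0,"hand":0.6},{"ax":0,"ay":0,"az":0,"tx":30,"ty":-12,"tz":0,"hand":0.6},{"ax":0,"ay":0,"az":0,"tx":15.4,"ty":-6.4,"tz":0,"hand":0.6},{"ax":0,"ay":0,"az":0,"tx":0,"ty":0,"tz":0,"hand":0.6},{"ax":0,"ay":0,"az":0,"tx":0,"ty":0,"tz":0,"hand":0.6},{"ax":0,"ay":0,"az":0,"tx":0,"ty":0,"tz":0,"hand":0.6}]'
```

```text
time: 44.42
position: [0.5345, 0.0874, 0.1269]
ee_rot: [-3.141, -0.0, 1.571]
wrist_force: [0.6, 0.1, -0.9]
grip_width: 0.052
grasp_force: 15.0
time: 45.42
position: [0.4673, 0.25, 0.1273]
ee_rot: [-3.142, 0.0, 1.57]
wrist_force: [0.6, 0.1, -1.6]
grip_width: 0.0519
grasp_force: 15.0
```

```bash
python3 -m jog '[{"ax":0,"ay":0,"az":0,"tx":0,"ty":0,"tz":30,"hand":0.6},{"ax":0,"ay":0,"az":0,"tx":0,"ty":0,"tz":35,"hand":0.6},{"ax":0,"ay":0,"az":0,"tx":0,"ty":0,"tz":22,"hand":0.6},{"ax":0,"ay":0,"az":0,"tx":0,"ty":0,"tz":7,"hand":0.6},{"ax":0,"ay":0,"az":0,"tx":0,"ty":0,"tz":2,"hand":0.6},{"ax":0,"ay":0,"az":0,"tx":0,"ty":0,"tz":1,"hand":0.6},{"ax":0,"ay":0,"az":0,"tx":0,"ty":0,"tz":1,"hand":0.6},{"ax":0,"ay":0,"az":0,"tx":0,"ty":0,"tz":1,"hand":0.6},{"ax":0,"ay":0,"az":0,"tx":0,"ty":0,"tz":0.4,"hand":0.6},{"ax":0,"ay":0,"az":0,"tx":0,"ty":0,"tz":0,"hand":0.6}]'
```

```text
time: 46.68
position: [0.4669, 0.2509, 0.028]
ee_rot: [3.142, -0.0, 1.571]
wrist_force: [0.4, -0.3, -1.1]
grip_width: 0.052
grasp_force: 15.0
```

```bash
python3 -m jog '[{"ax":0,"ay":0,"az":0,"tx":0,"ty":0,"tz":0.4,"hand":0.6},{"ax":0,"ay":0,"az":0,"tx":0,"ty":0,"tz":0.3,"hand":0.6},{"ax":0,"ay":0,"az":0,"tx":0,"ty":0,"tz":0,"hand":0.6}]'
```

```text
time: 47.05
position: [0.467, 0.2509, 0.0275]
ee_rot: [3.141, -0.0, 1.571]
wrist_force: [-1.5, -1.1, 5.4]
grip_width: 0.0519
grasp_force: 15.0
```

Next I release, raise the gripper and move it clear so all four cups can be seen.

```bash
python3 -m jog '[{"ax":0,"ay":0,"az":0,"tx":0,"ty":0,"tz":0,"hand":0.4},{"ax":0,"ay":0,"az":0,"tx":0,"ty":0,"tz":0,"hand":0.3},{"ax":0,"ay":0,"az":0,"tx":0,"ty":0,"tz":0,"hand":0.15},{"ax":0,"ay":0,"az":0,"tx":0,"ty":0,"tz":0,"hand":0},{"ax":0,"ay":0,"az":0,"tx":0,"ty":0,"tz":0,"hand":0},{"ax":0,"ay":0,"az":0,"tx":0,"ty":0,"tz":-20,"hand":0},{"ax":0,"ay":0,"az":0,"tx":0,"ty":0,"tz":-50,"hand":0},{"ax":0,"ay":0,"az":0,"tx":0,"ty":0,"tz":-50,"hand":0},{"ax":0,"ay":0,"az":0,"tx":0,"ty":0,"tz":-20,"hand":0},{"ax":0,"ay":0,"az":0,"tx":30,"ty":-30,"tz":0,"hand":0}]';python3 -m jog '[{"ax":0,"ay":0,"az":0,"tx":35,"ty":-35,"tz":0,"hand":0},{"ax":0,"ay":0,"az":0,"tx":35,"ty":-35,"tz":0,"hand":0},{"ax":0,"ay":0,"az":0,"tx":35,"ty":-35,"tz":0,"hand":0},{"ax":0,"ay":0,"az":0,"tx":35,"ty":-35,"tz":0,"hand":0},{"ax":0,"ay":0,"az":0,"tx":0,"ty":0,"tz":0,"hand":0},{"ax":0,"ay":0,"az":0,"tx":0,"ty":0,"tz":0,"hand":0}]'
python3 -c "
from h import *
S,go=get()
SZ.update(green=(.4365,-.2118))
saucers()
go('pitcher','pitcher_center',lambda x:cyl(*x,.04,0,.1),.05)
for i in (0,1): cv2.imwrite(f'pics/f{i}.png',S[i]['img'][...,::-1])"
```

```text
time: 48.3
position: [0.4382, 0.2805, 0.1689]
ee_rot: [3.139, -0.001, 1.568]
wrist_force: [0.0, 0.2, 0.1]
grip_width: 0.094
grasp_force: 0.0
time: 49.05
position: [0.2972, 0.4206, 0.1672]
ee_rot: [3.142, 0.0, 1.571]
wrist_force: [-0.0, 0.1, -0.7]
grip_width: 0.0941
grasp_force: 0.0
cup_red top [0.6532 0.0954] cost 0.05 sc 0.58 | scene [0.653  0.0948] cost 0.08 sc 0.95
cup_yellow top [ 0.46   -0.0288] cost 0.14 sc 0.79 | scene [ 0.4591 -0.0302] cost 0.07 sc 0.94
cup_green top [ 0.437  -0.2122] cost 0.06 sc 0.90 | scene [ 0.4341 -0.2135] cost 0.15 sc 0.72
cup_blue top [0.4652 0.2512] cost 0.05 sc 0.71 | scene [0.4657 0.2512] cost 0.06 sc 0.66
saucer_red top [0.6539 0.0945] cost 0.14 sc 0.72 | scene [0.6506 0.0887] cost 0.12 sc 0.74
saucer_yellow top [ 0.4598 -0.0295] cost 0.05 sc 0.77 | scene [ 0.4555 -0.0354] cost 0.11 sc 0.94
saucer_green top [ 0.438  -0.2113] cost 0.11 sc 0.98 | scene [ 0.7814 -0.2414] cost 0.11 sc 0.97
saucer_blue top [0.4667 0.2518] cost 0.13 sc 0.82 | scene [0.4608 0.2481] cost 0.11 sc 0.83
saucer red ['[0.6552 0.0939] 0.05', '[0.6534 0.0924] 0.03']
saucer yellow ['[ 0.4618 -0.0291] 0.04', '[ 0.4603 -0.0298] 0.02']
saucer green ['[ 0.438  -0.2114] 0.11', '[ 0.4372 -0.212 ] 0.05']
saucer blue ['[0.4682 0.2522] 0.06', '[0.4657 0.2499] 0.03']
pitcher top [0.5617 0.4547] cost 0.26 sc 0.63 | scene [0.5613 0.4615] cost 0.22 sc 0.70
```

View pics/f0.png

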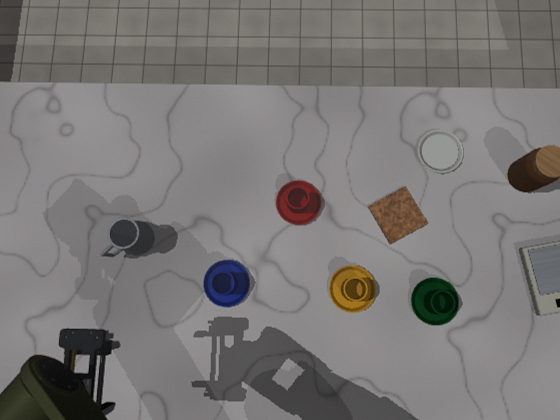

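View pics/f1.png

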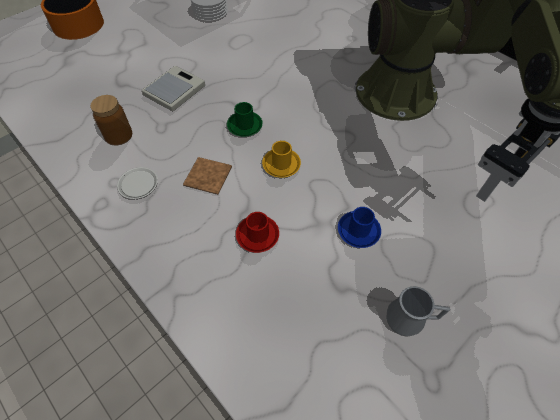

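All four cups stand upright on their own saucers, within about 2 mm of centre: red (298,202), yellow (353,289), green (435,300) and blue (226,283). The mat is empty, the pitcher has not moved, and the robot is clear.

```bash
python3 -c "
from workcell import env
print(env.hand_in())"
```

```text
the job is handed in; nothing more can be done
None
```

I handed the job in at about 49 s: all four cups stand upright on the saucers of their own colour, within about 2 mm of the middle, with the mat empty and the pitcher untouched.

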